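# Load the filter plate and wind the press tight

## Robot

A 7-joint arm with a two-finger parallel gripper is mounted at the origin on the work surface. World frame = base frame: x ahead of the robot, y to its left, z up, the work surface at z = 0. Lengths are in mm, angles in rad, forces in N, time in s.
With the tool pointing down it reaches from about 350 to 900 mm from the base axis. Payload 7.2 kg.
Tool frame: the origin (TCP) lies on the centre line of the jaws, within the pads' length; the fingertips stand 8 mm ahead of it and the grasp point (between the pads) lies 11 mm behind it; z points along the fingers, y is the line along which they close (so a half turn about z gives the same grasp; the last joint's range is limited). The gripper opens to 88 mm and grips with 3 to 60 N. Pads are 20 mm wide; open, the fingers measure 115 mm over their backs; the gripper's body (75 mm by 178 mm) begins 61 mm behind the grasp point.
Start: joints at [1.158, 0.411, -0.013, 1.596, 0.006, 1.134, -0.082], TCP at [211.244, -588.222, 230.653] pointing down, gripper open.
Joint ranges: [-2.95, 2.95], [-0.29, 1.99], [-1.47, 1.44], [0.14, 2.54], [-1.03, 4.17], [0.13, 1.85], [-2.86, 2.86]. Speed limits (rad/s): [2.39, 2.39, 3.01, 3.01, 3.14, 3.14, 3.14].

## Interface

Orientations are given as a unit quaternion [w, x, y, z].
In Python, from plant import env gives the robot as it stands.
- The arm moves only by the shell command python3 -m pendant 'ROWS' [FORCE]. ROWS is JSON, a list of rows, each an object with "offset": the shift along the tool's x, y, z in mm, a list of three; "rot": the turn, a rotation vector about the tool's x, y, z in degrees, a list of three; "grip": the finger opening in mm, from 0 to 87.8. A call has 1 to 12 rows; each row shifts and turns the commanded pose from where the row before left it, along the tool's axes as they then stand; what a row does not reach is not made up. A row lasts 1/10 s, in which the tool goes at most 50 mm and 8.59 degrees, less where a joint would pass 70% of its speed; a pose out of reach is approached as far as the arm can. A call with a gripper value outside its range is refused whole. The fingers move at their own pace and stop on an object; FORCE is the grip in N (left out, the last holds). Time passes only in rows, so rows that do not move let the fingers close. It gives the time, the measured TCP pose, the force, the opening and the grip force at its end, in the units of the state.
- env.get_state(): the state, without advancing time (a new reading comes with each control period).
- env.camera(name): name is "scene" or "side" or "wrist"; returns the picture (480x640x3 uint8, red, green, blue); there is no depth.
- env.calibration(name): a dict with "fx", "fy", "cx", "cy" (pixels), "R" (3x3) and "t" (3): a world point X has camera coordinates R X + t; the wrist camera has in their place "T_tool_cam" (4x4, takes a point from camera to tool coordinates, whose origin is the TCP and whose axes are the flange's). Camera axes: x right, y down, z forward; pixel columns grow to the right and rows downward; lengths in mm; the calibration is good to about 2 mm. The wrist camera is an equidistant fisheye: a pixel r from the principal point sees the ray r / f radians off the axis. A picture is of the moment at which its call begins: read the wrist's pose just before it. calibration takes no time and is no camera call.
- env.sign_off(): hands the job in; it is judged then, once.
The state is a dict: "clock": time; "joint_positions": joint angles; "joint_vel": joint speeds; "joint_efforts": joint torques, N m; "eef_pos": TCP position; "orientation": TCP orientation; "ft_force": force on the tool from outside, world axes, zero at the start; "wrist_torque": the same for the moment, N m; "finger_gap": finger opening in mm; "finger_force": force on a finger pad.
Only numpy, scipy, OpenCV 4.12 (cv2) and the standard library are available. Lean on these libraries where they do the work, as an engineer would, in place of code of your own. Each camera call takes 0.05 s, during which the arm holds its last target. There are 200 camera calls.

## Task

Lift the white filter plate out of its grey rack by the orange tab, stand it upright in the slot of the blue plate press and let go of it. Then take the black crank knob and wind the red wheel clockwise (seen from above) until the plate is pulled up firm: once the follower meets the plate the knob gets heavier, and stop when it takes roughly half as much push again as when turning slowly and free, because overtightening cracks the plate. Finally let go, leaving the press tight, and do not disturb the jar, bottle and beaker standing around.

Things in the scene. Friction and masses are not known exactly. Their poses are not given: they have to be found in the camera images.
- plate: White filter plate, loose, standing upright: 90 wide (x) x 20 thick (y) x 90 high mm, about 0.2 kg. Orange grip tab on top centre, 40 (x) x 12 (y) mm, from 90 to 135 mm above the underside; pinch it across its thickness. Origin: centre of the underside, z up. Both faces are alike: a half turn about z is as good.
- rack: Grey draining rack, fixed, 120 (x) x 70 (y) mm, in which the plate stands at the start: floor 8 mm above the table, with two walls 30 mm high leaving a 26 mm wide slot along the rack's x. Origin at the centre of the underside.
- press: Bench plate press, fixed, 130 (x) x 250 (y) mm; clamp axis = its y: blue head at -y, slot, aluminium follower (top at 96 mm), and at +y the blue gearbox with the red wheel on top. Two guide rails, 100 mm apart inside, tops 42 mm above the table, flank the slot. Origin on the table under the press's middle, z up.
- press_head: Fixed blue head of the press, 120 (x) x 22 (y) mm, top 97 mm above the table; the plate is squeezed against its +y face. Origin on the table under its centre (111 mm along -y from the press origin); axes as the press.
- slot (a point): Where the plate's underside centre belongs: on the press bed (12 mm above the table), 14 mm from the head's inner face; axes as the press, plate thickness along y. The gap between head and follower starts 28 to 39 mm wide and reaches at least 14 mm to each side of this point. Winding slides the plate up to about 6 mm towards the head.
- wheel_hub (a point): Centre of the level red hand wheel at mid-rim height (112 mm above the table). Rim radius 60 mm, bar 12 mm thick; turns about the vertical here. Clockwise from above drives the follower towards the head, 20 mm per turn. From the start it takes 2.5 to 6.2 rad (differs) until the plate is pinched, then about 0.7 to 0.9 rad more to firm.
- wheel: The red wheel (origin at the hub). Push along the circle at the knob, in slow steady motion: 7.5 N (0.45 N m, friction) running free; from where the plate is pinched it grows by 5 to 6.5 N per rad. Firm and right: 11.7 N (80 N on the plate); 9.8 to 13.8 N is good enough; over 14.8 N cracks it. Faster moves read less when they stop: judge at 20 mm/s or less. Friction holds it where it is left.
- crank_knob (a point): Middle of the black upright crank knob: 18 mm diameter, 46 mm high, standing on the wheel's rim 60 mm from the wheel's axis, foot 119 mm and top 165 mm above the table; this point is 142 mm above the table. It spins freely on its own axis, so it can be carried round the circle by a gripper that keeps its orientation. It starts anywhere on about two thirds of the circle.
- jar: Bystander, loose: white plastic jar with blue cap, 76 mm diameter, 130 mm high; origin centre of underside. Leave it alone.
- brown_bottle: Bystander, loose: brown glass bottle with black cap, 48 mm diameter, 100 mm high; origin centre of underside. Leave it alone.
- beaker: Bystander, loose: glass beaker, 70 mm diameter, 90 mm high; origin centre of underside. Leave it alone.
Mind the look-alikes: they are no part of the job. What is shaped like the plate but purple or yellow is not meant.

How it is judged:
By the outcome, as a careful person would: the job done as asked, in the order asked, and still so for the second after the job is handed in, with the robot touching nothing.
It also fails if it takes over 72 s, if anything falls off the work surface, if the arm or the gripper's body presses on something with over 40 N, if the wrist force passes 120 N, or if a joint passes its speed limit or range.

## Working session

There is one attempt and no reset: what is moved stays moved. The work goes in short steps, Python scripts to look and compute and a shell command to move; the robot and the scene stay as the last step left them, time stands still between calls to the robot, and variables do not carry over. Pictures are saved under pics/ and viewed, at most 10 in all, crops included, and the job is handed in when it is done.

```bash
mkdir -p pics; ls
python3 - <<'E'
from plant import env
import cv2
s=env.get_state(); print(s)
for n in("scene","side","wrist"):
    im=env.camera(n); cv2.imwrite(f"pics/{n}0.png",im[:,:,::-1]); print(n,env.calibration(n))
E
```

```text
pics
{'clock': 0.0, 'joint_positions': array([ 1.15779648,  0.41188481, -0.01271385,  1.59703784,  0.00560916,
        1.1343035 , -0.08219432]), 'joint_vel': array([ 2.18656370e-04, -9.81041642e-04, -1.24618069e-03,  7.37648376e-05,
        7.92266365e-04, -1.04263762e-03,  9.67518180e-04]), 'joint_efforts': array([ 2.20570480e-03, -5.87958705e+01,  6.43062852e-01, -2.91078919e+01,
       -5.37092064e-02,  1.82027259e-02,  1.96935162e-04]), 'eef_pos': array([ 211.04738834, -587.76427083,  229.8210111 ]), 'orientation': array([-7.74426335e-04,  9.85172516e-01,  1.71564785e-01, -1.96246117e-04]), 'ft_force': array([-0.05488925,  0.3850221 ,  0.37809751]), 'wrist_torque': array([-0.04682071, -0.00287081, -0.00703456]), 'finger_force': 0.0, 'finger_gap': 87.87813436113622}
scene {'fx': 524.0229301425638, 'fy': 524.0229301425638, 'cx': 331.0473865832568, 'cy': 236.16683923841939, 'R': array([[-0.24119512,  0.97032863, -0.0169491 ],
       [ 0.75310686,  0.17612789, -0.63388408],
       [-0.61209066, -0.16565423, -0.77324233]]), 't': array([ 169.11651129, -326.86373659, 1666.06936519])}
side {'fx': 470.66225194996343, 'fy': 470.66225194996343, 'cx': 323.8264760119232, 'cy': 236.02597206449826, 'R': array([[-0.70697197, -0.7072397 , -0.00162387],
       [-0.5017664 ,  0.50319192, -0.70358253],
       [ 0.49841862, -0.49659832, -0.7106117 ]]), 't': array([373.89282836, 377.10980854, 837.56448165])}
wrist {'fx': 371.64829954431775, 'fy': 371.64829954431775, 'cx': 320.3203150382321, 'cy': 237.84494583813722, 'T_tool_cam': array([[-9.23538429e-04, -9.52118772e-01, -3.05726989e-01,
         8.53079097e+01],
       [ 9.99999085e-01, -5.76967471e-04, -1.22395483e-03,
         5.47091885e-01],
       [ 9.88955840e-04, -3.05727839e-01,  9.52118433e-01,
        -1.53671274e+02],
       [ 0.00000000e+00,  0.00000000e+00,  0.00000000e+00,
         1.00000000e+00]])}
```

View pics/scene0.png

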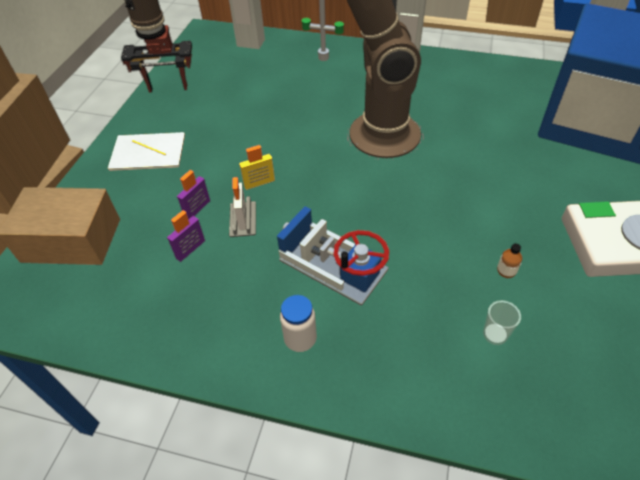

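View pics/side0.png

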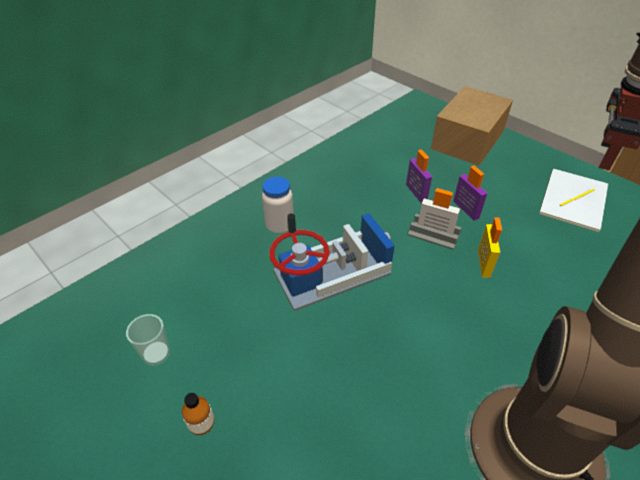

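Scene view: the white plate is in its grey rack at (240,205). The look-alikes are purple (193,195), purple (186,237) and yellow (257,170). The press is at (333,255), the knob at (345,258), the jar at (298,322). In the side view the white plate is at (438,218), the press at (335,255) and the knob at (292,223). I choose the white plate and check it in close crops.

Run:
```python
import cv2
a=cv2.imread("pics/scene0.png")[165:305,220:400]; b=cv2.imread("pics/side0.png")[180:310,260:470]
cv2.imwrite("pics/c1.png",cv2.resize(a,None,fx=4.2,fy=4.2,interpolation=cv2.INTER_CUBIC))
cv2.imwrite("pics/c2.png",cv2.resize(b,None,fx=3.8,fy=3.8,interpolation=cv2.INTER_CUBIC))
```

```text
(no output)
```

View pics/c1.png

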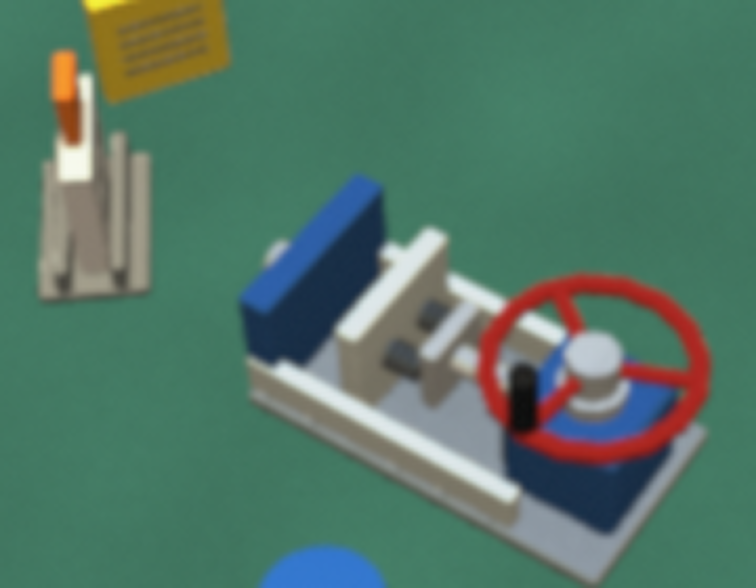

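View pics/c2.png

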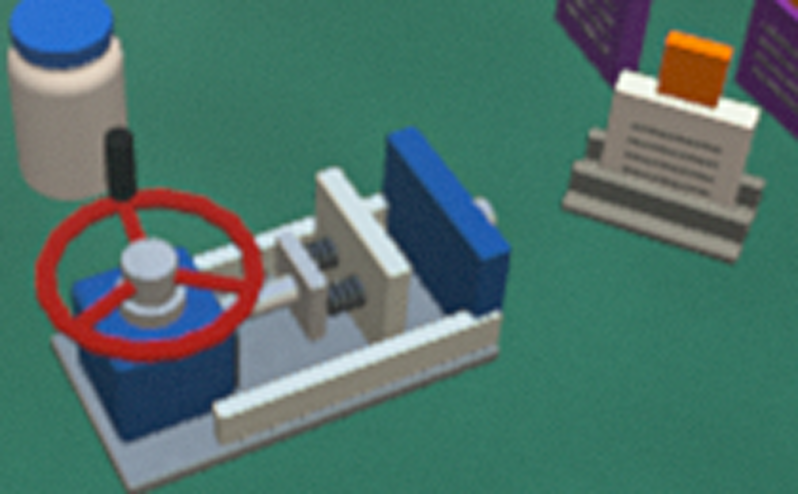

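```bash
cat > h.py <<'E'
import numpy as np
from scipy.optimize import least_squares
from plant import env
C={n:env.calibration(n) for n in("scene","side","wrist")}
def proj(n,X):
    c=C[n];p=c["R"]@X+c["t"];return np.array([c["fx"]*p[0]/p[2]+c["cx"],c["fy"]*p[1]/p[2]+c["cy"]])
def full(n,uv):
    uv=np.array(uv,float)
    return np.array([220,165])+uv/4.2 if n=="scene" else np.array([260,180])+uv/3.8
def fit(obs,p0,yaw=True):
    def f(p):
        a=p[2] if yaw else 0;c,s=np.cos(a),np.sin(a);r=[]
        for n,l,uv in obs:
            X=np.array([p[0]+c*l[0]-s*l[1],p[1]+s*l[0]+c*l[1],l[2]]);r+=list(proj(n,X)-full(n,uv))
        return r
    q=least_squares(f,p0,loss="soft_l1");return q.x,np.round(f(q.x),1)
E
python3 - <<'E'
from h import *
S,D="scene","side"
for n in(S,D): print(n,-C[n]["R"].T@C[n]["t"])
P=[(S,(60,-122,97),(240,300)),(S,(60,-100,97),(262,312)),(S,(-60,-122,97),(360,178)),(S,(-60,-100,97),(383,190)),
(D,(60,-100,97),(388,135)),(D,(60,-122,97),(412,130)),(D,(-60,-122,97),(508,248)),(D,(-60,-100,97),(486,262)),
(S,(65,125,0),(595,587)),(D,(-65,125,0),(133,492))]
best=min((fit(P,[450,-50,a]) for a in np.arange(-3,3,1)),key=lambda r:abs(r[1]).sum());print("press",best)
x,y,a=best[0]
print("slot",x+86*np.sin(a),y-86*np.cos(a))
hub=fit([(S,(0,0,112),(595,368)),(D,(0,0,112),(150,274))],[450,0],False);print("hub",hub)
print("knob",fit([(S,(0,0,142),(523,399)),(D,(0,0,142),(120,165))],[450,0],False))
print("plate",fit([(S,(0,0,143),(64,76)),(D,(0,0,143),(700,40)),(D,(45,10,98),(615,88)),(D,(45,-10,98),(625,72)),(D,(-45,-10,98),(760,112)),(D,(-45,10,98),(752,127)),(S,(45,-10,98),(57,180)),(S,(45,10,98),(90,180)),(S,(-45,10,98),(92,75))],[400,-250,0]))
print("rack",fit([(S,(60,-35,0),(38,298)),(S,(60,35,0),(150,292)),(D,(60,35,0),(564,208)),(D,(-60,35,0),(738,262))],[400,-250,0]))
from scipy.spatial.transform import Rotation as R
s=env.get_state();print(R.from_quat(s["orientation"],scalar_first=True).as_matrix().round(3))
E
```

```text
scene [1306.73889456  169.46266677 1083.94801182]
side [ 36.09504546 490.60635788 861.11814812]
press (array([537.56345671, -38.53820825,  -6.62834731]), array([-1. , -1.3,  0.9, -0.4, -1.1, -2.6,  0.5, -2. , -2.3, -0.1, -0.6,
       -1.4,  0.2,  0.2, -2.5, -0.4, -1.6,  0.2, -0.1,  2. ]))
slot 508.46543130243384 -119.4659841796988
hub (array([565.78630578,  40.82025498]), array([-0.6, -1.3, -1.1,  0.1]))
knob (array([619.53153914,  12.19581459]), array([-0.5, -0.7, -0.8,  0.1]))
plate (array([ 4.42985463e+02, -3.14916129e+02,  3.39256873e-01]), array([-0.5, -1.6, -0.6,  1.4, -0.7,  0.2, -0.9, -0.4, -0.4, -0.4, -0.4,
        0.7, -0.4, -1.1, -0.4, -1.8, -0.4, -1.4]))
rack (array([ 4.44283416e+02, -3.19115711e+02,  3.74812462e-01]), array([-0.3,  0.7, -0.8, -0.8, -0.5,  1.1,  0.1,  0.4]))
[[ 0.941  0.338 -0.001]
 [ 0.338 -0.941  0.001]
 [-0.    -0.001 -1.   ]]
```

```bash
python3 -m pendant '[{"offset":[39,-22,0],"rot":[0,0,0],"grip":60},{"offset":[39,-22,0],"rot":[0,0,0],"grip":60},{"offset":[39,-22,0],"rot":[0,0,0],"grip":60},{"offset":[39,-22,0],"rot":[0,0,0],"grip":60},{"offset":[39,-23,0],"rot":[0,0,0],"grip":60},{"offset":[39,-23,0],"rot":[0,0,0],"grip":60},{"offset":[39,-22,0],"rot":[0,0,0],"grip":60},{"offset":[38,-22,0],"rot":[0,0,0],"grip":60},{"offset":[0,0,0],"rot":[0,0,0],"grip":60},{"offset":[0,0,0],"rot":[0,0,0],"grip":60}]' 20
python3 - <<'E'
from h import *
import cv2
s=env.get_state();print(s["eef_pos"],s["orientation"],s["ft_force"],s["clock"])
cv2.imwrite("pics/w1.png",env.camera("wrist")[:,:,::-1])
E
```

```text
clock: 1.15
eef_pos: [444.2, -314.8, 230.5]
orientation: [-0.0, 0.985, 0.173, -0.0]
ft_force: [-0.4, -0.8, -0.5]
finger_gap: 60.0
finger_force: 0.0
[ 444.17655528 -314.7623612   230.46513794] [-7.41807324e-05  9.84946383e-01  1.72859981e-01 -2.11355020e-04] [-0.39700502 -0.78672862 -0.52941943] 1.15
```

View pics/w1.png

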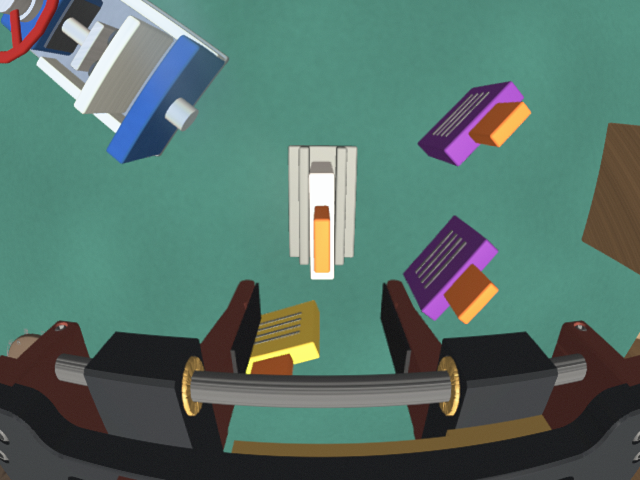

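The wrist view shows the white plate in its rack, with the tab's top spanning (315,217) to (330,272), square to the jaws. Next I work out its exact position.

```bash
cat >> h.py <<'E'
from scipy.spatial.transform import Rotation as Rot
def wpt(uv,z,pos,quat):
    c=C["wrist"];d=np.array([uv[0]-c["cx"],uv[1]-c["cy"]]);r=np.hypot(*d);th=r/c["fx"]
    ray=np.array([*(np.sin(th)*d/max(r,1e-9)),np.cos(th)])
    M=Rot.from_quat(quat,scalar_first=True).as_matrix();T=c["T_tool_cam"]
    o=pos+M@T[:3,3];v=M@T[:3,:3]@ray;return o+v*(z-o[2])/v[2]
E
python3 - <<'E'
from h import *
p=np.array([444.2,-314.8,230.5]);q=[0,.98495,.17286,0]
M=Rot.from_quat(q,scalar_first=True).as_matrix()
for uv,z in [((315,217),143),((329,217),143),((330,272),143),((314,272),143),((310,173),98),((333,173),98),((334,279),98),((311,279),98),((289,147),38),((356,147),38)]:
    X=wpt(uv,z,p,q);print(uv,X.round(1),"tool",(M.T@(X-p)).round(1))
E
```

```text
(315, 217) [ 464.3 -304.   143. ] tool [22.5 -3.3 87.5]
(329, 217) [ 467.5 -312.8  143. ] tool [22.5  6.1 87.5]
(330, 272) [ 430.2 -327.3  143. ] tool [-17.4   7.   87.5]
(314, 272) [ 426.4 -316.7  143. ] tool [-17.4  -4.2  87.5]
(310, 173) [ 484.9 -291.8   98. ] tool [ 46.1  -7.8 132.5]
(333, 173) [ 491.  -308.5   98. ] tool [ 46.1  10.  132.5]
(334, 279) [ 407.7 -340.4   98. ] tool [-43.   11.7 132.5]
(311, 279) [ 401.2 -322.2   98. ] tool [-43.   -7.7 132.5]
(289, 147) [ 493.2 -266.4   38. ] tool [ 62.6 -28.8 192.5]
(356, 147) [ 514.4 -324.8   38. ] tool [ 62.6  33.3 192.5]
```

```bash
python3 -m pendant '[{"offset":[2,1.5,20],"rot":[0,0,-1],"grip":44},{"offset":[0,0,35],"rot":[0,0,0],"grip":44},{"offset":[0,0,35],"rot":[0,0,0],"grip":44},{"offset":[0,0,20],"rot":[0,0,0],"grip":44},{"offset":[0,0,6],"rot":[0,0,0],"grip":44},{"offset":[0,0,0],"rot":[0,0,0],"grip":30},{"offset":[0,0,0],"rot":[0,0,0],"grip":20},{"offset":[0,0,0],"rot":[0,0,0],"grip":6},{"offset":[0,0,0],"rot":[0,0,0],"grip":6},{"offset":[0,0,0],"rot":[0,0,0],"grip":6}]' 30; python3 -m pendant '[{"offset":[0,0,0],"rot":[0,0,0],"grip":6},{"offset":[0,0,0],"rot":[0,0,0],"grip":6},{"offset":[0,0,0],"rot":[0,0,0],"grip":6}]'
```

```text
clock: 2.2
eef_pos: [446.5, -316.6, 115.5]
orientation: [0.001, 0.984, 0.18, 0.0]
ft_force: [-0.4, -0.3, 1.8]
finger_gap: 12.0
finger_force: 30.0
clock: 2.5
eef_pos: [446.5, -316.6, 115.5]
orientation: [0.0, 0.984, 0.18, 0.0]
ft_force: [-0.8, 0.5, 5.7]
finger_gap: 11.5
finger_force: 30.0
```

```bash
python3 -m pendant '[{"offset":[0,0,-10],"rot":[0,0,0],"grip":6},{"offset":[0,0,-30],"rot":[0,0,0],"grip":6},{"offset":[0,0,-40],"rot":[0,0,0],"grip":6},{"offset":[0,0,-40],"rot":[0,0,0],"grip":6},{"offset":[6,-20,0],"rot":[0,0,0],"grip":6},{"offset":[12,-39,0],"rot":[0,0,0],"grip":6},{"offset":[12,-39,0],"rot":[0,0,0],"grip":6},{"offset":[12,-39,0],"rot":[0,0,0],"grip":6},{"offset":[12,-39,0],"rot":[0,0,0],"grip":6},{"offset":[12.7,-39,0],"rot":[0,0,0],"grip":6}]'
python3 -m pendant '[{"offset":[0,0,0],"rot":[0,0,6.4],"grip":6},{"offset":[0,0,0],"rot":[0,0,8.5],"grip":6},{"offset":[0,0,0],"rot":[0,0,8.5],"grip":6},{"offset":[0,0,0],"rot":[0,0,8.5],"grip":6},{"offset":[0,0,0],"rot":[0,0,8.5],"grip":6},{"offset":[0,0,0],"rot":[0,0,0],"grip":6},{"offset":[0,0,0],"rot":[0,0,0],"grip":6},{"offset":[0,0,0],"rot":[0,0,0],"grip":6}]'
python3 - <<'E'
from h import *
import cv2
s=env.get_state();print(s["eef_pos"],s["orientation"],s["ft_force"],s["clock"])
cv2.imwrite("pics/w2.png",env.camera("wrist")[:,:,::-1])
E
```

```text
clock: 3.5
eef_pos: [431.7, -90.0, 235.1]
orientation: [0.0, 0.984, 0.18, 0.0]
ft_force: [1.1, 0.6, -1.1]
finger_gap: 11.7
finger_force: 30.0
clock: 4.3
eef_pos: [432.3, -91.6, 234.8]
orientation: [0.0, 0.986, -0.169, 0.0]
ft_force: [0.1, 0.1, -1.5]
finger_gap: 11.7
finger_force: 30.0
[432.27212644 -91.58697782 234.75920611] [ 1.95430975e-05  9.85638805e-01 -1.68867242e-01  1.62784144e-05] [ 0.1078176   0.08164291 -1.48207743] 4.3
```

View pics/w2.png

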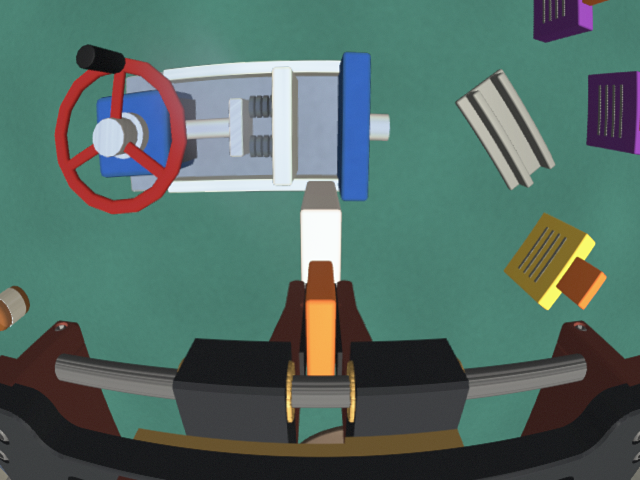

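The wrist view shows the empty slot between the follower (x≈283) and the head (x≈355), above the held plate. I zoom in on the edges.

Run:
```python
import cv2
a=cv2.imread("pics/w2.png")[40:300,235:405]
cv2.imwrite("pics/c3.png",cv2.resize(a[:170],None,fx=3.5,fy=3.5,interpolation=cv2.INTER_CUBIC))
im=cv2.imread("pics/w2.png")
for r in (75,125,175): print(r,[tuple(int(v) for v in im[r,c]) for c in range(336,374)])
for r in (225,250,270): print(r,[tuple(int(v) for v in im[r,c]) for c in list(range(298,308))+list(range(335,346))])
```

```text
75 [(113, 117, 117), (108, 110, 110), (84, 75, 69), (71, 49, 34), (67, 42, 24), (68, 42, 24), (82, 53, 29), (129, 84, 48), (156, 95, 55), (170, 97, 53), (185, 101, 56), (191, 104, 57), (190, 104, 56), (189, 102, 54), (189, 102, 55), (189, 102, 54), (190, 103, 56), (192, 105, 57), (190, 101, 55), (192, 104, 57), (190, 104, 56), (191, 104, 57), (191, 105, 57), (192, 105, 57), (190, 104, 57), (191, 104, 56), (190, 103, 56), (191, 104, 56), (190, 103, 55), (190, 103, 57), (191, 104, 57), (188, 104, 57), (179, 103, 56), (160, 99, 52), (133, 104, 59), (116, 128, 75), (115, 129, 76), (115, 129, 75)]
125 [(178, 157, 143), (141, 120, 106), (75, 51, 37), (64, 38, 20), (65, 40, 20), (69, 44, 25), (98, 63, 36), (145, 91, 52), (164, 96, 55), (178, 99, 54), (186, 102, 55), (188, 102, 55), (189, 102, 56), (189, 102, 57), (189, 101, 55), (189, 102, 57), (189, 101, 54), (189, 102, 56), (190, 103, 57), (190, 104, 56), (188, 101, 55), (189, 102, 55), (189, 102, 56), (190, 103, 57), (188, 102, 55), (189, 103, 56), (189, 103, 55), (189, 103, 56), (189, 103, 56), (190, 104, 56), (189, 103, 55), (183, 106,
[... 1073 characters left out ...]
, 132, 79), (111, 127, 74), (117, 128, 108), (204, 219, 227), (234, 240, 242), (246, 249, 246), (250, 252, 249), (251, 252, 250), (251, 253, 250), (251, 252, 249), (252, 253, 250), (252, 253, 250), (251, 252, 250), (248, 250, 250), (242, 248, 251), (198, 213, 220), (121, 133, 105), (113, 127, 72), (115, 129, 75), (114, 129, 75), (114, 128, 75)]
270 [(115, 129, 77), (112, 127, 72), (117, 131, 92), (176, 188, 195), (226, 233, 238), (243, 246, 245), (250, 251, 248), (252, 253, 250), (254, 255, 251), (248, 251, 244), (254, 254, 251), (252, 253, 250), (250, 252, 250), (245, 250, 250), (230, 238, 245), (174, 188, 185), (119, 134, 87), (117, 131, 75), (115, 131, 76), (117, 132, 77), (116, 132, 77)]
```

View pics/c3.png

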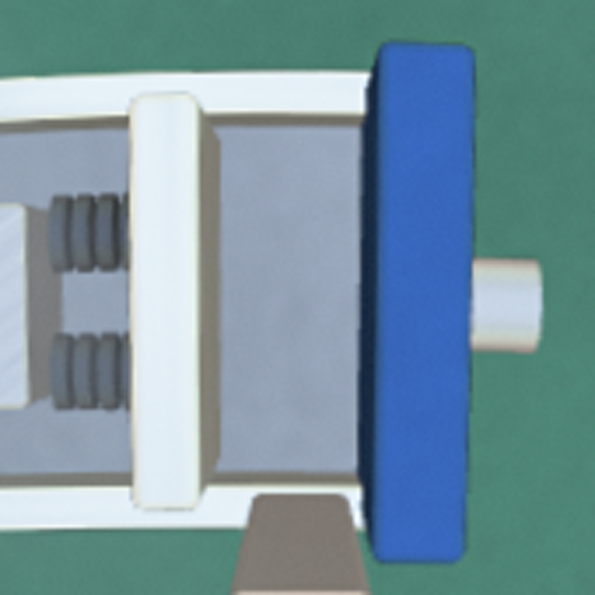

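The crop shows the head's top face between x≈343 and 370 and the follower's top between x≈272 and 292, in full-image pixels.

Run:
```python
from h import *
p=np.array([432.27,-91.59,234.76]);q=[0,.98564,-.16887,0]
M=Rot.from_quat(q,scalar_first=True).as_matrix();print(np.arctan2(M[1,0],M[0,0]))
for nm,uv,z in [("head+x in",(343.6,52.3),97),("head-x in",(341.8,200.6),97),("head+x out",(370.5,53.4),97),("head-x out",(368.1,200),97),("fol",(272.4,67.7),96),("fol in",(292.7,67.1),96),("fol",(273,185.1),96),("fol in",(292.1,184.3),96),
("plate",(300.6,225),217.3),("plate",(341.7,225),217.3),("plate",(300.9,270),217.3),("plate",(341.3,270),217.3),("tab",(309,263),262),("tab",(331,263),262),("hub",(108,137),150),("wheel top",(118,57),112),("wheel bot",(118,213),112),("wheel l",(56,137),112),("wheel r",(186,137),112),("knobtop",(88,57),165),("knobfoot",(115,62),119),
("plate end",(320,209),217.3)]:
    X=wpt(uv,z,p,q);print(nm,X.round(1),"tool",(M.T@(X-p)).round(1))
```

```text
-0.33936561913905516
head+x in [ 559.4 -155.2   97. ] tool [141.1  17.6 137.8]
head-x in [ 448.4 -115.2   97. ] tool [ 23.1  16.9 137.8]
head+x out [ 552.3 -174.7   97. ] tool [140.8  38.4 137.8]
head-x out [ 441.9 -135.4   97. ] tool [ 23.7  38.1 137.8]
fol [566.7 -99.6  96. ] tool [129.4 -37.2 138.8]
fol in [ 561.4 -114.4   96. ] tool [129.4 -21.5 138.8]
fol [478.7 -67.5  96. ] tool [ 35.7 -38.2 138.8]
fol in [474.  -82.1  96. ] tool [ 36.2 -22.8 138.8]
plate [470.3 -94.8 217.3] tool [36.9 -9.7 17.5]
plate [ 463.7 -113.3  217.3] tool [36.9 10.  17.5]
plate [448.4 -86.7 217.3] tool [13.6 -9.9 17.5]
plate [ 441.6 -105.8  217.3] tool [13.5 10.3 17.5]
tab [466.8 -99.2 262. ] tool [ 35.1  -4.3 -27.2]
tab [ 464.2 -106.8  262. ] tool [ 35.1   3.7 -27.2]
hub [561.7  22.7 150. ] tool [  84.  -150.9   84.8]
wheel top [627.4  12.3 112. ] tool [ 149.4 -162.9  122.8]
wheel bot [507.4  64.7 112. ] tool [  18.8 -172.4  122.8]
wheel l [595.   98.6 112. ] tool [  90.1 -233.5  122.8]
wheel r [540.2 -20.1 112. ] tool [  77.9 -103.4  122.8]
knobtop [618.   9. 165.] tool [ 141.7 -156.7   69.8]
knobfoot [621.9  12.8 119. ] tool [ 144.1 -161.6  115.8]
plate end [ 474.6 -106.2  217.3] tool [44.8 -0.3 17.5]
```

```bash
python3 -m pendant '[{"offset":[20,0.5,0],"rot":[0,0,0.5],"grip":6},{"offset":[40,1,0],"rot":[0,0,0],"grip":6},{"offset":[22,1,0],"rot":[0,0,0],"grip":6},{"offset":[0,0,0],"rot":[0,0,0],"grip":6},{"offset":[0,0,25],"rot":[0,0,0],"grip":6},{"offset":[0,0,35],"rot":[0,0,0],"grip":6},{"offset":[0,0,30],"rot":[0,0,0],"grip":6},{"offset":[0,0,15],"rot":[0,0,0],"grip":6},{"offset":[0,0,6],"rot":[0,0,0],"grip":6},{"offset":[0,0,2],"rot":[0,0,0],"grip":6},{"offset":[0,0,1],"rot":[0,0,0],"grip":6},{"offset":[0,0,0],"rot":[0,0,0],"grip":6}]'
python3 -m pendant '[{"offset":[0,0,0.7],"rot":[0,0,0],"grip":6},{"offset":[0,0,0.5],"rot":[0,0,0],"grip":6},{"offset":[0,0,0],"rot":[0,0,0],"grip":6},{"offset":[0,0,0],"rot":[0,0,0],"grip":6}]'
```

```text
clock: 5.55
eef_pos: [509.0, -122.1, 121.6]
orientation: [0.0, 0.985, -0.175, 0.001]
ft_force: [0.5, 0.9, -1.3]
finger_gap: 11.8
finger_force: 30.0
clock: 5.95
eef_pos: [508.6, -122.1, 119.6]
orientation: [0.0, 0.985, -0.175, 0.0]
ft_force: [0.3, -0.2, -1.2]
finger_gap: 12.2
finger_force: 30.0
```

```bash
python3 -m pendant '[{"offset":[0,0,0.7],"rot":[0,0,0],"grip":6},{"offset":[0,0,0],"rot":[0,0,0],"grip":6},{"offset":[0,0,0],"rot":[0,0,0],"grip":6}]'
python3 -m pendant '[{"offset":[0,0,0.7],"rot":[0,0,0],"grip":6},{"offset":[0,0,0],"rot":[0,0,0],"grip":6},{"offset":[0,0,0],"rot":[0,0,0],"grip":6}]'
```

```text
clock: 6.25
eef_pos: [508.7, -122.1, 119.5]
orientation: [0.0, 0.985, -0.175, 0.0]
ft_force: [-2.2, 0.1, 6.4]
finger_gap: 11.7
finger_force: 30.0
clock: 6.55
eef_pos: [508.7, -122.0, 119.5]
orientation: [0.0, 0.985, -0.175, 0.0]
ft_force: [-4.3, 1.4, 13.4]
finger_gap: 11.6
finger_force: 30.0
```

```bash
python3 -m pendant '[{"offset":[0,0,-1],"rot":[0,0,0],"grip":16},{"offset":[0,0,0],"rot":[0,0,0],"grip":24},{"offset":[0,0,0],"rot":[0,0,0],"grip":32},{"offset":[0,0,0],"rot":[0,0,0],"grip":40},{"offset":[0,0,0],"rot":[0,0,0],"grip":40},{"offset":[0,0,-20],"rot":[0,0,0],"grip":40},{"offset":[0,0,-40],"rot":[0,0,0],"grip":44},{"offset":[0,0,-40],"rot":[0,0,0],"grip":44},{"offset":[0,-10,-20],"rot":[0,0,0],"grip":44},{"offset":[10,-30,0],"rot":[0,0,0],"grip":44},{"offset":[10,-40,0],"rot":[0,0,0],"grip":44}]'
python3 -m pendant '[{"offset":[10,-40,0],"rot":[0,0,0],"grip":44},{"offset":[8,-20,0],"rot":[0,0,0],"grip":44},{"offset":[0,-10,0],"rot":[0,0,0],"grip":44},{"offset":[0,-13,0],"rot":[0,0,0],"grip":44},{"offset":[0,0,0],"rot":[0,0,0],"grip":44},{"offset":[0,0,0],"rot":[0,0,0],"grip":44}]'
python3 - <<'E'
from h import *
import cv2
s=env.get_state();print(s["eef_pos"],s["orientation"],s["ft_force"],s["clock"])
cv2.imwrite("pics/w3.png",env.camera("wrist")[:,:,::-1])
E
```

```text
clock: 7.65
eef_pos: [555.4, -55.3, 240.3]
orientation: [0.001, 0.984, -0.177, 0.001]
ft_force: [0.8, -1.4, -0.5]
finger_gap: 43.9
finger_force: 0.0
clock: 8.25
eef_pos: [599.9, 17.0, 239.0]
orientation: [0.0, 0.985, -0.175, -0.0]
ft_force: [-0.2, 0.9, -0.6]
finger_gap: 44.1
finger_force: 0.0
[599.88260445  17.03065101 239.04553056] [ 3.46937011e-04  9.84537205e-01 -1.75175240e-01 -8.71088291e-05] [-0.22980703  0.8776602  -0.58462905] 8.25
```

View pics/w3.png

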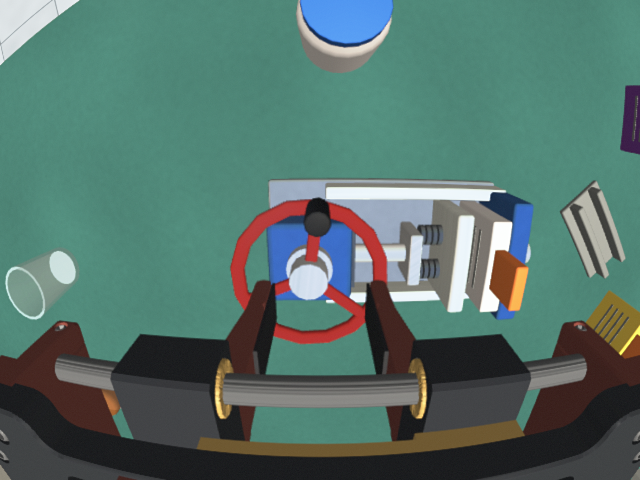

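The plate stands upright in the slot at (490,255). The knob's top is at (318,222) and the wheel's rim spans x 231–387 and y 199–343.

Run:
```python
from h import *
p=np.array([599.9,17.0,239.0]);q=[0,.98454,-.17518,0]
M=Rot.from_quat(q,scalar_first=True).as_matrix();print(np.arctan2(M[1,0],M[0,0]))
W=[]
for nm,uv,z in [("knob",(318,222),165),("l",(231.5,266),112),("r",(387,266),112),("t",(305,199),112),("b",(308,342.5),112)]:
    X=wpt(uv,z,p,q);W.append(X);print(nm,X.round(1),"tool",(M.T@(X-p)).round(1))
P=np.array(W[1:])[:,:2]
c=least_squares(lambda h:np.hypot(*(P-h).T)-66,[567,40]).x;print("hub",c,np.hypot(*(P-c).T),"knob r",W[0][:2]-c,np.hypot(*(W[0][:2]-c)))
```

```text
-0.35217593136358316
knob [621.9  10.8 165. ] tool [22.8 -1.8 74. ]
l [597.9  96.8 112. ] tool [-29.4 -74.2 127. ]
r [553.6 -24.1 112. ] tool [-29.2  54.5 127. ]
t [629.1  19.2 112. ] tool [ 26.6 -12.1 127. ]
b [506.6  63.6 112. ] tool [-103.7  -11.5  127. ]
hub [566.99564949  39.53174369] [65.08326229 65.03281072 65.31903011 65.04836405] knob r [ 54.90683847 -28.74817529] 61.977564434070885
```

```bash
python3 -m pendant '[{"offset":[21,-1.6,0],"rot":[0,0,0],"grip":44},{"offset":[0,0,20],"rot":[0,0,0],"grip":44},{"offset":[0,0,35],"rot":[0,0,0],"grip":44},{"offset":[0,0,30],"rot":[0,0,0],"grip":44},{"offset":[0,0,15],"rot":[0,0,0],"grip":44},{"offset":[0,0,0],"rot":[0,0,0],"grip":30},{"offset":[0,0,0],"rot":[0,0,0],"grip":20},{"offset":[0,0,0],"rot":[0,0,0],"grip":10},{"offset":[0,0,0],"rot":[0,0,0],"grip":10},{"offset":[0,0,0],"rot":[0,0,0],"grip":10}]' 45
cat > arc.py <<'E'
import sys
from h import *
H=np.array([567.0,39.5]) if len(sys.argv)<4 else np.array(eval(sys.argv[3]))
s=env.get_state();M=Rot.from_quat(s["orientation"],scalar_first=True).as_matrix()
p=s["eef_pos"][:2];d=p-H;a=np.arctan2(d[1],d[0]);F=s["ft_force"][:2]
u=d/np.hypot(*d);t=np.array([u[1],-u[0]])
print("r",np.hypot(*d).round(1),"ang",a.round(3),"push",(-F@t).round(1),"radial",(-F@u).round(1),"clock",s["clock"])
dth,n=float(sys.argv[1]),int(sys.argv[2]);c=p
for i in range(1,n+1):
    b=a-dth*i;X=H+60*np.array([np.cos(b),np.sin(b)]);o=M[:2,:2].T@(X-c);c=X;print(o.round(1).tolist())
E
python3 arc.py 0.12 12
```

```text
clock: 9.3
eef_pos: [621.4, 11.7, 140.7]
orientation: [0.0, 0.985, -0.175, 0.001]
ft_force: [-0.9, -2.6, 6.3]
finger_gap: 17.4
finger_force: 45.0
r 61.1 ang -0.473 push -2.7 radial -0.4 clock 9.3
[-2.4, 6.9]
[-2.1, 6.9]
[-2.9, 6.6]
[-3.7, 6.2]
[-4.4, 5.7]
[-5.1, 5.1]
[-5.6, 4.5]
[-6.1, 3.8]
[-6.5, 3.0]
[-6.9, 2.2]
[-7.1, 1.4]
[-7.2, 0.5]
```

```bash
python3 -m pendant '[{"offset":[-2.4,6.9,0],"rot":[0,0,0],"grip":10},{"offset":[-2.1,6.9,0],"rot":[0,0,0],"grip":10},{"offset":[-2.9,6.6,0],"rot":[0,0,0],"grip":10},{"offset":[-3.7,6.2,0],"rot":[0,0,0],"grip":10},{"offset":[-4.4,5.7,0],"rot":[0,0,0],"grip":10},{"offset":[-5.1,5.1,0],"rot":[0,0,0],"grip":10},{"offset":[-5.6,4.5,0],"rot":[0,0,0],"grip":10},{"offset":[-6.1,3.8,0],"rot":[0,0,0],"grip":10},{"offset":[-6.5,3,0],"rot":[0,0,0],"grip":10},{"offset":[-6.9,2.2,0],"rot":[0,0,0],"grip":10},{"offset":[-7.1,1.4,0],"rot":[0,0,0],"grip":10},{"offset":[-7.2,0.5,0],"rot":[0,0,0],"grip":10}]'; python3 arc.py 0.12 12
```

```text
clock: 10.5
eef_pos: [549.1, -17.8, 140.8]
orientation: [-0.0, 0.985, -0.175, 0.004]
ft_force: [7.4, -2.9, 0.5]
finger_gap: 16.9
finger_force: 45.0
r 60.0 ang -1.874 push 7.9 radial -0.6 clock 10.5
[-7.2, -0.1]
[-7.1, -0.9]
[-7.0, -1.8]
[-6.7, -2.6]
[-6.3, -3.4]
[-5.9, -4.1]
[-5.4, -4.8]
[-4.7, -5.4]
[-4.1, -5.9]
[-3.3, -6.4]
[-2.5, -6.7]
[-1.7, -7.0]
```

```bash
cat > seq.py <<'E'
import sys,numpy as np
a,d,n=map(float,sys.argv[1:4]);y=-0.352
M=np.array([[np.cos(y),np.sin(y)],[np.sin(y),-np.cos(y)]])
f=lambda b:60*np.array([np.cos(b),np.sin(b)])
print([(M.T@(f(a-d*(i+1))-f(a-d*i))).round(1).tolist() for i in range(int(n))])
E
python3 seq.py -1.913 .12 24; python3 -c "print(-1.913-.12*24)"
```

```text
[[-7.2, -0.4], [-7.1, -1.2], [-6.9, -2.1], [-6.6, -2.9], [-6.2, -3.6], [-5.7, -4.4], [-5.2, -5.0], [-4.5, -5.6], [-3.8, -6.1], [-3.1, -6.5], [-2.3, -6.8], [-1.4, -7.1], [-0.6, -7.2], [0.3, -7.2], [1.1, -7.1], [2.0, -6.9], [2.8, -6.6], [3.6, -6.2], [4.3, -5.8], [5.0, -5.2], [5.5, -4.6], [6.1, -3.9], [6.5, -3.1], [6.8, -2.3]]
-4.793
```

```bash
python3 -m pendant '[{"offset":[-7.2,-0.4,0],"rot":[0,0,0],"grip":10},{"offset":[-7.1,-1.2,0],"rot":[0,0,0],"grip":10},{"offset":[-6.9,-2.1,0],"rot":[0,0,0],"grip":10},{"offset":[-6.6,-2.9,0],"rot":[0,0,0],"grip":10},{"offset":[-6.2,-3.6,0],"rot":[0,0,0],"grip":10},{"offset":[-5.7,-4.4,0],"rot":[0,0,0],"grip":10},{"offset":[-5.2,-5,0],"rot":[0,0,0],"grip":10},{"offset":[-4.5,-5.6,0],"rot":[0,0,0],"grip":10},{"offset":[-3.8,-6.1,0],"rot":[0,0,0],"grip":10},{"offset":[-3.1,-6.5,0],"rot":[0,0,0],"grip":10},{"offset":[-2.3,-6.8,0],"rot":[0,0,0],"grip":10},{"offset":[-1.4,-7.1,0],"rot":[0,0,0],"grip":10}]' >/dev/null; python3 arc.py .1 0;  python3 -m pendant '[{"offset":[-0.6,-7.2,0],"rot":[0,0,0],"grip":10},{"offset":[0.3,-7.2,0],"rot":[0,0,0],"grip":10},{"offset":[1.1,-7.1,0],"rot":[0,0,0],"grip":10},{"offset":[2,-6.9,0],"rot":[0,0,0],"grip":10},{"offset":[2.8,-6.6,0],"rot":[0,0,0],"grip":10},{"offset":[3.6,-6.2,0],"rot":[0,0,0],"grip":10},{"offset":[4.3,-5.8,0],"rot":[0,0,0],"grip":10},{"offset":[5,-5.2,0],"rot":[0,0,0],"grip":10},{"offset":[5.5,-4.6,0],"rot":[0,0,0],"grip":10},{"offset":[6.1,-3.9,0],"rot":[0,0,0],"grip":10},{"offset":[6.5,-3.1,0],"rot":[0,0,0],"grip":10},{"offset":[6.8,-2.3,0],"rot":[0,0,0],"grip":10}]' >/dev/null; python3 arc.py .1 0; python3 seq.py -4.793 .06 12;python3 seq.py -5.513 .033 48
```

```text
r 59.0 ang 2.957 push 7.4 radial 2.0 clock 11.7
r 59.7 ang 1.512 push 7.5 radial 3.5 clock 12.9
[[3.5, -0.9], [3.5, -0.6], [3.6, -0.4], [3.6, -0.2], [3.6, -0.0], [3.6, 0.2], [3.6, 0.4], [3.5, 0.6], [3.5, 0.9], [3.4, 1.1], [3.4, 1.3], [3.3, 1.5]]
[[1.8, 0.9], [1.7, 0.9], [1.7, 1.0], [1.7, 1.1], [1.6, 1.1], [1.6, 1.2], [1.6, 1.2], [1.5, 1.3], [1.5, 1.3], [1.4, 1.4], [1.4, 1.4], [1.3, 1.5], [1.3, 1.5], [1.2, 1.5], [1.2, 1.6], [1.1, 1.6], [1.1, 1.7], [1.0, 1.7], [1.0, 1.7], [0.9, 1.8], [0.9, 1.8], [0.8, 1.8], [0.7, 1.8], [0.7, 1.9], [0.6, 1.9], [0.5, 1.9], [0.5, 1.9], [0.4, 1.9], [0.4, 1.9], [0.3, 2.0], [0.2, 2.0], [0.2, 2.0], [0.1, 2.0], [0.0, 2.0], [-0.0, 2.0], [-0.1, 2.0], [-0.2, 2.0], [-0.2, 2.0], [-0.3, 2.0], [-0.4, 1.9], [-0.4, 1.9], [-0.5, 1.9], [-0.5, 1.9], [-0.6, 1.9], [-0.7, 1.9], [-0.7, 1.8], [-0.8, 1.8], [-0.9, 1.8]]
```

```bash
python3 -m pendant '[{"offset":[3.5,-0.9,0],"rot":[0,0,0],"grip":10},{"offset":[3.5,-0.6,0],"rot":[0,0,0],"grip":10},{"offset":[3.6,-0.4,0],"rot":[0,0,0],"grip":10},{"offset":[3.6,-0.2,0],"rot":[0,0,0],"grip":10},{"offset":[3.6,0,0],"rot":[0,0,0],"grip":10},{"offset":[3.6,0.2,0],"rot":[0,0,0],"grip":10},{"offset":[3.6,0.4,0],"rot":[0,0,0],"grip":10},{"offset":[3.5,0.6,0],"rot":[0,0,0],"grip":10},{"offset":[3.5,0.9,0],"rot":[0,0,0],"grip":10},{"offset":[3.4,1.1,0],"rot":[0,0,0],"grip":10},{"offset":[3.4,1.3,0],"rot":[0,0,0],"grip":10},{"offset":[3.3,1.5,0],"rot":[0,0,0],"grip":10}]' >/dev/null; python3 arc.py .1 0;  python3 -m pendant '[{"offset":[1.8,0.9,0],"rot":[0,0,0],"grip":10},{"offset":[1.7,0.9,0],"rot":[0,0,0],"grip":10},{"offset":[1.7,1,0],"rot":[0,0,0],"grip":10},{"offset":[1.7,1.1,0],"rot":[0,0,0],"grip":10},{"offset":[1.6,1.1,0],"rot":[0,0,0],"grip":10},{"offset":[1.6,1.2,0],"rot":[0,0,0],"grip":10}]' >/dev/null; python3 arc.py .1 0;python3 -m pendant '[{"offset":[1.6,1.2,0],"rot":[0,0,0],"grip":10},{"offset":[1.5,1.3,0],"rot":[0,0,0],"grip":10},{"offset":[1.5,1.3,0],"rot":[0,0,0],"grip":10},{"offset":[1.4,1.4,0],"rot":[0,0,0],"grip":10},{"offset":[1.4,1.4,0],"rot":[0,0,0],"grip":10},{"offset":[1.3,1.5,0],"rot":[0,0,0],"grip":10}]' >/dev/null; python3 arc.py .1 0
```

```text
r 60.5 ang 0.816 push 8.5 radial 2.0 clock 14.1
r 60.6 ang 0.629 push 7.7 radial 0.9 clock 14.7
r 60.8 ang 0.438 push 8.1 radial -0.5 clock 15.3
```

```bash
python3 -m pendant '[{"offset":[1.3,1.5,0],"rot":[0,0,0],"grip":10},{"offset":[1.2,1.5,0],"rot":[0,0,0],"grip":10},{"offset":[1.2,1.6,0],"rot":[0,0,0],"grip":10},{"offset":[1.1,1.6,0],"rot":[0,0,0],"grip":10},{"offset":[1.1,1.7,0],"rot":[0,0,0],"grip":10},{"offset":[1,1.7,0],"rot":[0,0,0],"grip":10}]' >/dev/null; python3 arc.py .1 0;  python3 -m pendant '[{"offset":[1,1.7,0],"rot":[0,0,0],"grip":10},{"offset":[0.9,1.8,0],"rot":[0,0,0],"grip":10},{"offset":[0.9,1.8,0],"rot":[0,0,0],"grip":10},{"offset":[0.8,1.8,0],"rot":[0,0,0],"grip":10},{"offset":[0.7,1.8,0],"rot":[0,0,0],"grip":10},{"offset":[0.7,1.9,0],"rot":[0,0,0],"grip":10}]' >/dev/null; python3 arc.py .1 0;python3 -m pendant '[{"offset":[0.6,1.9,0],"rot":[0,0,0],"grip":10},{"offset":[0.5,1.9,0],"rot":[0,0,0],"grip":10},{"offset":[0.5,1.9,0],"rot":[0,0,0],"grip":10}]' >/dev/null; python3 arc.py .1 0
```

```text
r 60.9 ang 0.244 push 7.5 radial -3.0 clock 15.9
r 60.9 ang 0.047 push 7.5 radial -3.4 clock 16.5
r 61.0 ang -0.054 push 7.3 radial -4.1 clock 16.8
```

```bash
python3 -m pendant '[{"offset":[0.4,1.9,0],"rot":[0,0,0],"grip":10},{"offset":[0.4,1.9,0],"rot":[0,0,0],"grip":10},{"offset":[0.3,2,0],"rot":[0,0,0],"grip":10}]' >/dev/null; python3 arc.py .1 0;  python3 -m pendant '[{"offset":[0.2,2,0],"rot":[0,0,0],"grip":10},{"offset":[0.2,2,0],"rot":[0,0,0],"grip":10},{"offset":[0.1,2,0],"rot":[0,0,0],"grip":10}]' >/dev/null; python3 arc.py .1 0;python3 -m pendant '[{"offset":[0,2,0],"rot":[0,0,0],"grip":10},{"offset":[0,2,0],"rot":[0,0,0],"grip":10},{"offset":[-0.1,2,0],"rot":[0,0,0],"grip":10}]' >/dev/null; python3 arc.py .1 0; python3 -m pendant '[{"offset":[-0.2,2,0],"rot":[0,0,0],"grip":10},{"offset":[-0.2,2,0],"rot":[0,0,0],"grip":10},{"offset":[-0.3,2,0],"rot":[0,0,0],"grip":10}]' >/dev/null; python3 arc.py .1 0
```

```text
r 61.0 ang -0.154 push 6.8 radial -5.3 clock 17.1
r 61.0 ang -0.257 push 8.2 radial -6.2 clock 17.4
r 61.0 ang -0.355 push 8.8 radial -6.1 clock 17.7
r 61.0 ang -0.456 push 8.8 radial -5.1 clock 18.0
```

```bash
python3 -m pendant '[{"offset":[-0.4,1.9,0],"rot":[0,0,0],"grip":10},{"offset":[-0.4,1.9,0],"rot":[0,0,0],"grip":10},{"offset":[-0.5,1.9,0],"rot":[0,0,0],"grip":10}]' >/dev/null; python3 arc.py .1 0;  python3 -m pendant '[{"offset":[-0.5,1.9,0],"rot":[0,0,0],"grip":10},{"offset":[-0.6,1.9,0],"rot":[0,0,0],"grip":10},{"offset":[-0.7,1.9,0],"rot":[0,0,0],"grip":10}]' >/dev/null; python3 arc.py .1 0; python3 seq.py -7.064 .033 12
```

```text
r 61.0 ang -0.552 push 9.7 radial -6.0 clock 18.3
r 60.9 ang -0.652 push 11.0 radial -5.8 clock 18.6
[[-0.9, 1.8], [-0.9, 1.8], [-1.0, 1.7], [-1.0, 1.7], [-1.1, 1.7], [-1.1, 1.6], [-1.2, 1.6], [-1.2, 1.5], [-1.3, 1.5], [-1.3, 1.5], [-1.4, 1.4], [-1.4, 1.4]]
```

```bash
python3 -m pendant '[{"offset":[-0.7,1.8,0],"rot":[0,0,0],"grip":10},{"offset":[-0.8,1.8,0],"rot":[0,0,0],"grip":10},{"offset":[-0.9,1.8,0],"rot":[0,0,0],"grip":10}]' >/dev/null; python3 arc.py .1 0
```

```text
r 60.9 ang -0.749 push 11.1 radial -6.4 clock 18.9
```

```bash
python3 -m pendant '[{"offset":[-0.9,1.8,0],"rot":[0,0,0],"grip":10},{"offset":[-0.9,1.8,0],"rot":[0,0,0],"grip":10},{"offset":[-0.9,1.6,0],"rot":[0,0,0],"grip":10}]' >/dev/null; python3 arc.py .1 0
```

```text
r 60.9 ang -0.847 push 11.5 radial -6.0 clock 19.2
```

```bash
python3 -m pendant '[{"offset":[0.5,-0.9,0],"rot":[0,0,0],"grip":10},{"offset":[0,0,0],"rot":[0,0,0],"grip":10},{"offset":[0,0,0],"rot":[0,0,0],"grip":24},{"offset":[0,0,0],"rot":[0,0,0],"grip":34},{"offset":[0,0,0],"rot":[0,0,0],"grip":44},{"offset":[0,0,0],"rot":[0,0,0],"grip":44},{"offset":[0,0,-20],"rot":[0,0,0],"grip":44},{"offset":[0,0,-40],"rot":[0,0,0],"grip":44},{"offset":[0,0,-40],"rot":[0,0,0],"grip":44},{"offset":[-30,0,-20],"rot":[0,0,0],"grip":44},{"offset":[-40,0,0],"rot":[0,0,0],"grip":44},{"offset":[0,0,0],"rot":[0,0,0],"grip":44}]'
python3 - <<'E'
from h import *
import cv2
cv2.imwrite("pics/w4.png",env.camera("wrist")[:,:,::-1])
E
```

```text
clock: 20.4
eef_pos: [534.4, 18.7, 259.9]
orientation: [0.0, 0.985, -0.173, -0.0]
ft_force: [-0.0, 0.1, 0.5]
finger_gap: 44.0
finger_force: 0.0
```

View pics/w4.png

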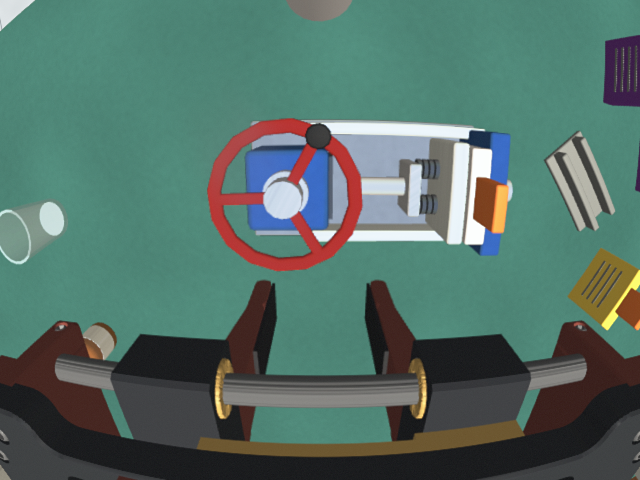

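The plate is pinched between the follower (455,190) and the head (495,190). The knob is free at (318,136) and the bystanders have not been disturbed.

```bash
python3 -c "
from plant import env
print(env.sign_off())"
```

```text
the job is handed in; nothing more can be done
None
```

The white plate stands in the press slot, pulled up firm at about 11.5 N on the knob; the gripper has let go, the jar, bottle and beaker were not touched, and I handed the job in at about 20 s.

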